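Load the bench deburring machine, lock its quarter-turn hatch and start the timer

ROBOT

A 6-joint arm with a two-finger parallel gripper is mounted at the origin on a cart in front of the work surface, level with it; the furniture and walls round the work are solid. World frame = base frame: x ahead of the robot, y to its left, z up, the work surface at z = 0. Lengths are in m, angles in rad, forces in N, time in s.
With the tool pointing down it reaches from about 0.3 to 0.75 m from the base axis. Payload 8.5 kg.
Tool frame: the origin (TCP) lies at the very end of the fingers, on their centre line; the grasp point (between the pads) lies 19 mm behind it; z points along the fingers, y is the line along which they close (so a half turn about z gives the same grasp; the last joint's range is limited). The gripper opens to 88 mm and grips with 3 to 60 N. Pads are 18 mm wide; open, the fingers measure 123 mm over their backs; the gripper's body (75 mm by 187 mm) begins 45 mm behind the grasp point.
Start: joints at [1.131, 0.381, 1.297, -0, 1.464, -0.215], TCP at [0.123, 0.536, 0.239] pointing down, gripper open.
Joint ranges: [-3.11, 3.11], [-0.89, 2.33], [0.22, 2.48], [-1.42, 4.56], [0.17, 2.85], [-2.88, 2.88]. Speed limits (rad/s): [2.39, 2.39, 3.14, 3.14, 3.14, 3.14].

INTERFACE

Orientations are given as a unit quaternion [w, x, y, z].
In Python, from rig import r gives the robot as it stands. Calls block until the motion is done:
- r.move_to(position, orientation): joint-space move of the TCP to a pose.
- r.line_to(position, rotation=None, speed=0.15, contact_N=None): straight line of the TCP; rotation=None keeps the orientation; speed is the mean speed in m/s. With contact_N (N) it stops when the force on the tool has changed by that much, and returns True; else False.
- r.set_joints(angles): joint-space move.
- r.open() and r.grasp(grip_force=None): open the fingers fully, or close them until they stop; grip_force is the grip in N (None keeps the last).
- r.sleep(seconds).
- r.inverse_kinematics(position, orientation): joint angles nearest the present ones, or None.
- r.get_obs(): the state.
- r.snapshot(name): name is "side" or "top"; returns (picture, depth): 384x512x3 uint8, red, green, blue; 384x512 float32, m along the optical axis (not along the pixel's ray), 0 where there is no reading.
- r.camera_model(name): a dict with "fx", "fy", "cx", "cy" (pixels), "cam_to_world" (4x4, takes a point from camera to world coordinates). Camera axes: x right, y up, looking along -z (the intrinsics and any distortion apply to the point x, -y, -z); pixel columns grow to the right and rows downward; lengths in m; the calibration is good to about 2 mm. A picture is of the moment at which its call begins. camera_model takes no time and is no camera call.
A pose or a line that the arm cannot do raises r.Unreachable and nothing moves.
- r.finish_job(): hands the job in; it is judged then, once.
The state is a dict: "time_s": time; "joints": joint angles; "dq": joint speeds; "joint_torque": joint torques, N m; "ee_pos": TCP position; "orientation": TCP orientation; "wrist_force": force on the tool from outside, world axes, zero at the start; "torque": the same for the moment, N m; "opening": finger opening in m; "gripper_force": force on a finger pad.
Only numpy, scipy, OpenCV 4.12 (cv2) and the standard library are available. Lean on these libraries where they do the work, as an engineer would, in place of code of your own. Each camera call takes 0.05 s, during which the arm holds its last target. There are 200 camera calls.

TASK

Please run the rough metal parts in the tray through the deburring machine: unlock its hatch with the slot key, take the cover off and put every metal part into the bowl (the green plastic plug stays in the tray), then fit the cover fully home and lock it again with the key. Only when the hatch is locked, turn the timer from off to the third click. Turn the fastener with the key, not with the fingers, leave the key standing in its block when all is done, and leave the other things on the bench where they are.

Things in the scene. Friction and masses are not known exactly. Their poses are not given: they have to be found in the camera images.
- machine: bench deburring machine, fixed, 286 x 172 mm: square blue bowl at its back (148 mm outside, 136 mm inside, rim 155 mm above the bench), grey control box (top 100 mm above the bench) at its front. Origin on the bench; x points from the control box to the bowl, z up. Bowl centre at x = 0.05, dial axis at x = -0.107, both y = 0
- bowl (a point): centre of the bowl's inner floor (a bed of fixed green cones), 62 mm above the bench, 93 mm below the rim; axes as the machine's. Two lugs 44 mm wide on the +y and -y walls stick 16 mm inwards, 3 to 11 mm below the rim. The bar under the seated cover leaves 74 mm over the floor: do not stack the parts. A gripper's body hardly fits inside: let parts go with the fingertips about 20 mm below the rim
- cover: loose orange square hatch cover, 163 mm wide, 0.3 to 0.42 kg; origin at the centre of its underside, z up. Its skirt, 24 mm deep, fits over the outside of the bowl's rim with 3.5 mm play all round. Seated: over the bowl's centre, axes parallel to the machine's, origin 69 mm above point bowl. It also stands flat on the bench on its skirt
- boss (a point): on the cover's axis, 42 mm above the cover's origin: middle of the square grip boss, 52 x 52 mm, sides along the cover's x and y, from 29 mm (top plate) to 55 mm above the cover's origin. Lift the cover by the boss from outside; the fastener's head lies in its 42 mm square pocket, 2 mm below the boss's top edge
- fastener (a joint): angle of the slotted fastener in the cover, clockwise from above. 0 = open: slot and the bar under the cover lie along the cover's x; turn it fully there before lifting off or fitting the cover. 1.57 = locked, as at the start: they lie along its y, the bar's ends under the bowl's lugs. Stops at 0 and 1.57; it stays where it is left (0.05 N m)
- slot (a point): centre of the slot's bottom, on the fastener's axis; z up, x along the slot. The slot is 6 mm wide, 8 mm deep (mouth eased to 10 mm), open at both ends, in a steel head of 34 mm diameter. Its bottom is 45 mm above the cover's origin, 10 mm below the boss's top edge
- slot_key: loose key, standing blade down; origin at the middle of the blade's lower edge, z up. Blade 20 mm wide along x, 3 mm thick along y; shank 12 mm; collar 36 mm wide 30 to 34 mm up; red paddle 34 to 74 mm up, 36 mm along x, 14 mm thick along y: grip it across y. The blade has 0.15 rad of play each way in the slot: turn that much farther
- key_block: fixed wooden block for the key, 62 x 62 x 40 mm, origin on the bench under its centre, with an upright through hole of 28 mm diameter in its middle. The key stands in it with its collar on the block's top, its origin 10 mm above the bench; any yaw will do
- tray: fixed shallow blue tray, 232 (x) x 160 (y) mm, with 3 x 2 compartments about 72 mm square; floor 5 mm, outer walls 18 mm and dividers 16 mm above the bench. Origin on the bench under its centre
- bush: loose brass flanged bush, 38 mm high; flange at its lower end 38 mm diameter, 8 mm high, the rest 29 mm diameter; origin at the centre of the flange end, z along its axis. May be absent. Like the other parts it starts upright in a compartment of its own, but may be knocked aside
- nut: loose long steel hexagon nut, 38 mm high, 33 mm across flats (a pair of flats faces its +y and -y, corners on its x axis); origin at the centre of one end, z along its axis. May be absent
- clevis: loose aluminium clevis block, 32 x 32 mm, 38 mm high, with a 12 mm slot along x in its upper 22 mm (cheeks at +y and -y); solid when gripped across x or y; origin at the centre of its underside. May be absent
- collar: loose dark steel shaft collar, 36 mm diameter, 36 mm high; origin at the centre of one end, z along its axis. May be absent
- plug: loose green plastic plug, 34 to 37 mm diameter, 34 mm high, in a compartment of the tray; it does not belong in the machine and stays in the tray. Origin at the centre of its underside
- timer (a joint): angle of the black timer dial on the control box, clockwise from above; clicks every 25 degrees at 0 (off), 0.436, 0.873, 1.309 (the third), 1.745, 2.182. Let go, it settles in the nearest (0.07 N m to pass one). At off the bar's white line points to the white dot, 62.5 degrees left of the machine's x; the clicks' white marks grow in length
- timer_grip (a point): on the dial's axis, 124 mm above the bench, at the grip bar; its axes equal the machine's at timer 0 and turn with the dial. The bar is 44 mm long, 12 mm thick, from 108 to 136 mm above the bench, on a disc of 47 mm diameter (top 108 mm above the bench); it lies 62.5 degrees anticlockwise, seen from above, from this point's x
- oil_can: red oil can with a thin spout, about 66 mm wide, 201 mm high, standing at the back: leave it alone
- glue_bottle: yellow glue bottle, 62 mm diameter, 200 mm high, standing at the back: leave it alone
- paint_tin_small: small paint tin, 78 mm diameter, 78 mm high, standing at the back: leave it alone
- bench_patch (a point): centre of the clear patch of bench between the vice, the machine and the bottles, at bench height, where the cover can be put down for the time being with its axes along the world's. The vice in the middle is up to 0.22 m high; its grey slide reaches back to x = 0.54, y = 0.01, 86 to 134 mm above the bench
Not all that is in view belongs to the job. Of the things shaped like the plug, the green one is meant.

How it is judged:
By the outcome, as a careful person would: the job done as asked, in the order asked, and still so for the second after the job is handed in, with the robot touching nothing.
Of bush, nut, clevis, collar only 2 to 4 are there at a start; the rules pass over those that are not, and their reading is None.
At some moment in a run one of bush, nut, clevis, collar may be knocked a few centimetres aside while the robot is not near it.
It also fails if it takes over 210 s, if anything falls off the work surface, if the arm or the gripper's body presses on something with over 40 N, if the wrist force passes 120 N, or if a joint passes its speed limit or range.

## Working session

There is one attempt and no reset: what is moved stays moved. The work goes in short steps, each a Python script; the robot and the scene stay as the last script left them, time stands still between calls to the robot, and variables do not carry over. Pictures are saved under pics/ and viewed, at most 14 in all, crops included, and the job is handed in when it is done.

```bash
ls; mkdir -p pics
python3 - <<'E'
from rig import r
import cv2,numpy as np
for n in("top","side"):
    p,d=r.snapshot(n); cv2.imwrite(f"pics/{n}0.png",cv2.cvtColor(p,cv2.COLOR_RGB2BGR)); np.save(f"pics/{n}0.npy",d)
    print(n,r.camera_model(n))
E
```

```text
pics
top {'fx': 457.080304004346, 'fy': 457.080304004346, 'cx': 254.90797819303853, 'cy': 192.97041902571848, 'cam_to_world': array([[-0.29987432,  0.74294441, -0.59842209, -0.37519374],
       [-0.95397015, -0.23087654,  0.19140789,  0.27067789],
       [ 0.0040438 ,  0.62827512,  0.77798073,  1.39264094],
       [ 0.        ,  0.        ,  0.        ,  1.        ]])}
side {'fx': 386.2239061855824, 'fy': 386.2239061855824, 'cx': 253.01799548155492, 'cy': 190.13104259558733, 'cam_to_world': array([[ 0.87218193,  0.23635678, -0.42829214,  0.11299248],
       [-0.48910811,  0.43652714, -0.75512735, -0.80487308],
       [ 0.00848168,  0.86808959,  0.4963351 ,  0.65677358],
       [ 0.        ,  0.        ,  0.        ,  1.        ]])}
```

View pics/top0.png

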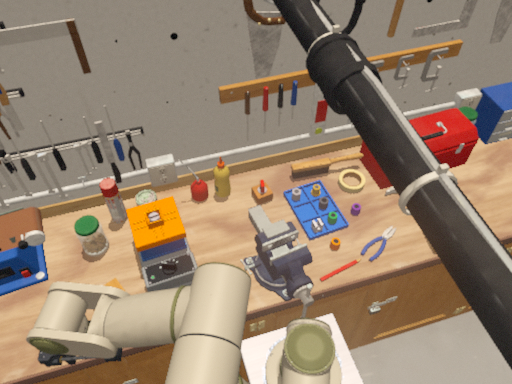

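View pics/side0.png

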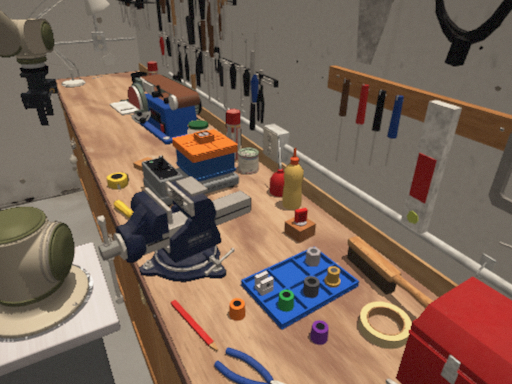

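```bash
cat > h.py <<'E'
from rig import r
import cv2,numpy as np
def cloud(n,d):
    m=r.camera_model(n); v,u=np.mgrid[:384,:512]
    P=np.stack([(u-m["cx"])/m["fx"]*d,-(v-m["cy"])/m["fy"]*d,-d],-1)
    T=m["cam_to_world"]; P=P@T[:3,:3].T+T[:3,3]; P[d==0]=np.nan; return P
def snap(n,f=None):
    p,d=r.snapshot(n)
    if f: cv2.imwrite("pics/"+f,cv2.cvtColor(p,cv2.COLOR_RGB2BGR))
    return p,cloud(n,d)
def proj(n,p):
    m=r.camera_model(n);T=m["cam_to_world"]; q=(np.asarray(p)-T[:3,3])@T[:3,:3]
    return np.array([m["cx"]-q[0]/q[2]*m["fx"],m["cy"]+q[1]/q[2]*m["fy"]])
E
python3 - <<'E'
from h import *
ims=[]
for n,(a,b,c,d) in dict(top=(110,170,370,290),side=(150,120,410,330)).items():
    p=cv2.imread(f"pics/{n}0.png"); c=cv2.resize(p[b:d,a:c],None,fx=3,fy=3 if n=="x" else 3,interpolation=cv2.INTER_CUBIC)
    cv2.imwrite(f"pics/{n}0c.png",c[:600])
P=cloud("top",np.load("pics/top0.npy")); S=cloud("side",np.load("pics/side0.npy"))
for nm,C,pts in [("top",P,[(157,225),(152,216),(165,272),(300,240),(262,192),(297,194),(316,190),(323,203),(333,217),(318,224),(199,190),(222,180),(146,199),(265,212)]),("side",S,[(205,137),(300,215),(313,256),(333,274),(311,285),(286,298),(264,282),(210,184),(245,205)])]:
    for u,v in pts: print(nm,u,v,C[v,u].round(3))
E
```

```text
top 157 225 [0.537 0.314 0.163]
top 152 216 [0.564 0.323 0.182]
top 165 272 [0.39  0.323 0.11 ]
top 300 240 [ 0.441 -0.163 -0.004]
top 262 192 [ 0.653 -0.086  0.052]
top 297 194 [ 0.612 -0.213  0.041]
top 316 190 [ 0.613 -0.292  0.036]
top 323 203 [ 0.543 -0.291  0.04 ]
top 333 217 [ 0.473 -0.301  0.04 ]
top 318 224 [ 0.464 -0.238  0.035]
top 199 190 [0.723 0.14  0.063]
top 222 180 [0.713 0.051 0.102]
top 146 199 [0.731 0.336 0.074]
top 265 212 [ 0.595 -0.08   0.001]
side 205 137 [0.556 0.295 0.182]
side 300 215 [ 0.667 -0.092  0.068]
side 313 256 [ 0.617 -0.222  0.037]
side 333 274 [ 0.614 -0.303  0.043]
side 311 285 [ 0.549 -0.305  0.041]
side 286 298 [ 0.479 -0.309  0.037]
side 264 282 [ 0.46  -0.248  0.043]
side 210 184 [0.539 0.233 0.042]
side 245 205 [ 0.524 -0.038  0.114]
```

View pics/top0c.png

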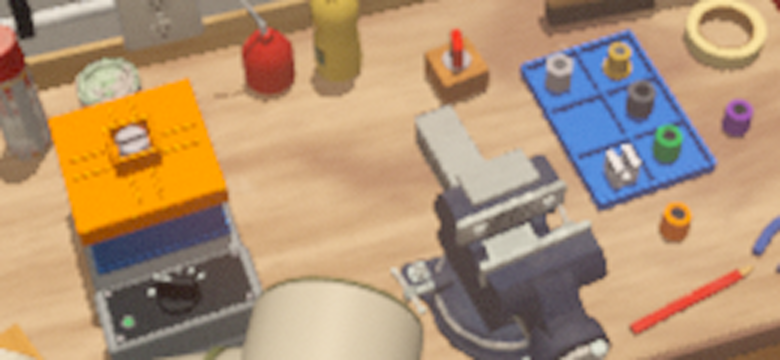

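View pics/side0c.png

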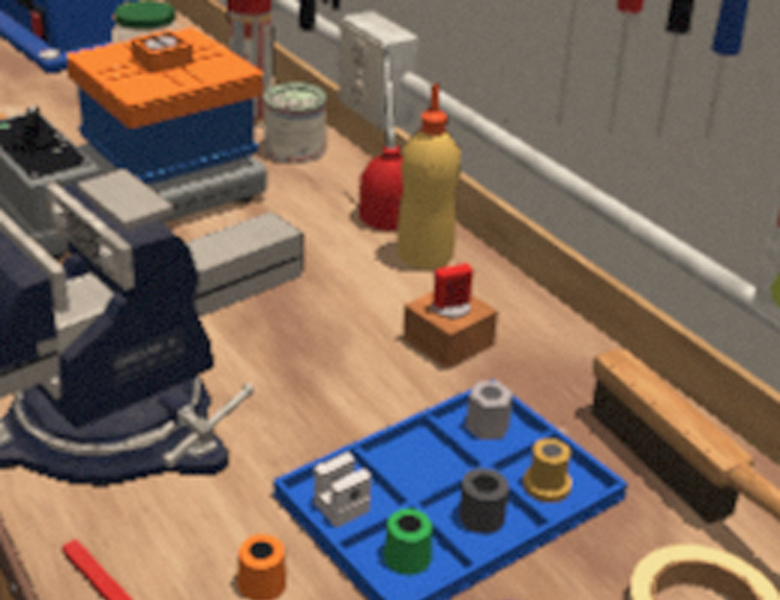

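```bash
cat > seg.py <<'E'
from h import *
def load(tag="0",live=False):
    X=[];C=[];W=[]
    for i,n in enumerate(("top","side")):
        if live: p,P=snap(n,f"{n}{tag}.png")
        else:
            p=cv2.cvtColor(cv2.imread(f"pics/{n}{tag}.png"),cv2.COLOR_BGR2RGB); P=cloud(n,np.load(f"pics/{n}{tag}.npy"))
        h=cv2.cvtColor(p,cv2.COLOR_RGB2HSV)
        X.append(P.reshape(-1,3));C.append(h.reshape(-1,3));W.append(np.full(384*512,i))
    X,C,W=map(np.concatenate,(X,C,W)); k=np.isfinite(X[:,0]); return X[k],C[k].astype(int),W[k]
def box(X,lo,hi): return np.all((X>lo)&(X<hi),1)
def rect(Q):
    (c,s,a)=cv2.minAreaRect((Q[:,:2]*1000).astype(np.float32)); return np.round(c,1),np.round(s,1),round(a,1)
E
python3 - <<'E'
from seg import *
X,C,W=load()
H,S,V=C.T
for w in(0,1,2):
    k=(W==w)|(w==2); print("cam",w)
    o=k&(H<16)&(S>180)&(V>120)&box(X,[.4,.15,.1],[.75,.45,.25])
    q=X[o&(X[:,2]>.152)&(X[:,2]<.168)]; print("plate",len(q),np.median(q,0).round(4),rect(q))
    q=X[o&(X[:,2]>.178)]; print("boss",len(q),q.mean(0).round(4),rect(q))
    t=k&(H>100)&(H<125)&(S>150)&box(X,[.35,-.45,-.01],[.75,-.1,.03]); q=X[t]; print("tray",len(q),rect(q))
    b=k&box(X,[.6,-.15,.03],[.72,-.03,.048]); q=X[b]; print("block",len(q),rect(q),q.mean(0).round(4))
    b=k&((H<8)|(H>172))&(S>150)&box(X,[.58,-.17,.045],[.74,-.01,.12]); q=X[b]; print("key",len(q),rect(q),q.mean(0).round(4))
    for nm,c in dict(nut=(.615,-.217),bush=(.614,-.297),collar=(.546,-.298),plug=(.476,-.305),clevis=(.463,-.243)).items():
        for zl,zh in((.03,.055),(.023,.034)):
            q=X[k&box(X,[c[0]-.032,c[1]-.032,zl],[c[0]+.032,c[1]+.032,zh])]
            print(nm,len(q),rect(q),q.mean(0).round(4))
E
```

```text
cam 0
plate 47 [0.5372 0.321  0.1608] (array([597.8, 350.9]), array([264.8, 138.8]), 13.1)
boss 22 [0.6146 0.3691 0.1841] (array([630.6, 364.8]), array([233.7,  62.2]), 31.1)
tray 695 (array([ 548.8, -261.3]), array([222.9, 156.6]), 5.5)
block 201 (array([672.2, -88.7]), array([70.7, 65.4]), 13.1) [ 0.6662 -0.088   0.0407]
key 37 (array([669.1, -89.1]), array([11.6, 31.7]), 72.7) [ 0.6637 -0.0887  0.0783]
nut 68 (array([ 623.6, -214.1]), array([33.9, 36.7]), 20.7) [ 0.6227 -0.2117  0.0423]
nut 15 (array([ 608.2, -214.4]), array([45. , 22.7]), 38.7) [ 0.6109 -0.2101  0.0287]
bush 52 (array([ 621.2, -294.8]), array([30.8, 27.3]), 81.9) [ 0.6212 -0.2925  0.0417]
bush 18 (array([ 616.9, -290.6]), array([27.1, 19.6]), 61.2) [ 0.6158 -0.2884  0.0288]
collar 74 (array([ 555.8, -296.1]), array([31. , 36.4]), 68.7) [ 0.5546 -0.2953  0.0408]
collar 16 (array([ 539.1, -302.7]), array([64.7, 14.5]), 53.8) [ 0.5428 -0.2938  0.0285]
plug 69 (array([ 483.6, -300.9]), array([30.5, 38.2]), 82.2) [ 0.4823 -0.3007  0.0394]
plug 18 (array([ 473.6, -296.8]), array([32.3, 12.4]), 65.8) [ 0.4743 -0.2954  0
[... 2062 characters left out ...]
 173 (array([ 622.6, -293.4]), array([28.5, 31.2]), 70.5) [ 0.6219 -0.2947  0.0404]
bush 62 (array([ 620.1, -294. ]), array([25.8, 27.6]), 5.7) [ 0.6175 -0.2966  0.0283]
collar 254 (array([ 557.3, -296.3]), array([36.3, 34.7]), 3.8) [ 0.5556 -0.2976  0.0392]
collar 76 (array([ 539.3, -301.2]), array([58.2, 35.5]), 14.1) [ 0.5483 -0.3026  0.0287]
plug 233 (array([ 484.2, -302.2]), array([36.6, 33.6]), 10.9) [ 0.4834 -0.3031  0.0377]
plug 80 (array([ 479.4, -302.9]), array([26.7, 37.4]), 24.8) [ 0.4778 -0.3079  0.0282]
clevis 260 (array([ 467.4, -234. ]), array([34.9, 33.6]), 1.8) [ 0.4669 -0.2351  0.0393]
clevis 111 (array([ 458.5, -242.8]), array([53.8, 48.9]), 1.1) [ 0.4642 -0.2372  0.0288]
```

Run:
```python
from seg import *
X,C,W=load()
H,S,V=C.T
for w in(0,1):
    k=(W==w)
    o=k&(H<25)&(S>170)&(V>90)&box(X,[.45,.2,.1],[.66,.42,.25])
    for zl,zh in((.154,.166),(.176,.2)):
        q=X[o&(X[:,2]>zl)&(X[:,2]<zh)]; print(w,zl,len(q),np.median(q,0).round(4),rect(q))
    q=X[k&(S<90)&box(X,[.5,.28,.168],[.62,.36,.2])]; print("head",len(q),q.mean(0).round(4),rect(q))
    q=X[k&(V<80)&box(X,[.36,.25,.115],[.45,.36,.15])]; print("dial",len(q),q.mean(0).round(4),rect(q) if len(q)>3 else 0)
    q=X[k&(S<90)&box(X,[.3,.2,.09],[.48,.42,.107])]; print("boxtop",len(q),rect(q))
    q=X[k&(S>200)&box(X,[.45,.2,.05],[.68,.42,.125])]; print("bowl",len(q),rect(q))
# occupancy max height, 2 cm cells
k=box(X,[.44,-.06,-.02],[.8,.26,.4]); q=X[k]
g=np.full((18,16),-1)
i=((q[:,0]-.44)/.02).astype(int); j=((q[:,1]+.06)/.02).astype(int)
np.maximum.at(g,(i,j),(q[:,2]*1000).astype(int))
print("cols y",[-60+20*a for a in range(16)])
for a in range(18)[::-1]: print(440+20*a,g[a])
# plug tin vice etc heights
for n in("top","side"):
    im=cv2.imread(f"pics/{n}0.png"); c=(np.array([.59,.0,.0]))
ims=[]
for n,p in (("top",(.556,.318,.18)),("top",(.404,.309,.11)),("top",(.545,-.262,.03)),("side",(.556,.318,.18)),("side",(.404,.309,.11)),("side",(.545,-.262,.03))):
    u,v=proj(n,p).astype(int); im=cv2.imread(f"pics/{n}0.png"); h=40
    ims.append(cv2.resize(im[max(v-h,0):v+h,max(u-h,0):u+h],(266,266),interpolation=cv2.INTER_CUBIC))
cv2.imwrite("pics/crops0.png",np.vstack([np.hstack(ims[:3]),np.hstack(ims[3:])]))
```

```text
0 0.154 1629 [0.5454 0.3208 0.1611] (array([560.9, 318.7]), array([168.2, 162.6]), 3.6)
0 0.176 120 [0.5555 0.3198 0.1849] (array([560.8, 319. ]), array([56.7, 51.1]), 3.6)
head 73 [0.561  0.3184 0.183 ] (array([560.5, 317.9]), array([33. , 28.6]), 1.2)
dial 60 [0.4003 0.3064 0.1276] (array([402.8, 308. ]), array([42.4, 14.1]), 63.1)
boxtop 990 (array([404.8, 308.7]), array([ 82.5, 171.3]), 2.9)
bowl 0 (array([0., 0.]), array([0., 0.]), 0.0)
1 0.154 788 [0.5394 0.2932 0.1587] (array([562.5, 318.5]), array([164.2, 166.3]), 4.1)
1 0.176 84 [0.5564 0.3004 0.1822] (array([560.6, 319.5]), array([52.1, 56.3]), 3.6)
head 28 [0.5628 0.328  0.1815] (array([563.5, 330.5]), array([35.7, 30.6]), 77.2)
dial 45 [0.4018 0.2974 0.1274] (array([402.6, 303.5]), array([39.1, 12.8]), 66.0)
boxtop 557 (array([404.4, 307.2]), array([ 77.9, 172.2]), 4.4)
bowl 10 (array([522.6, 287.6]), array([ 62.4, 173.1]), 44.8)
cols y [-60, -40, -20, 0, 20, 40, 60, 80, 100, 120, 140, 160, 180, 200, 220, 240]
780 [ 13   5   6   3   0   1   9   7  -1  -1  -1   8 142 184 186 186]
760 [  8   8   8   5 127 132   9   6  71  8
[... 414 characters left out ...]

620 [  7   7   6   9   7   9   9   6   6   8   6   5   7   5 135 167]
600 [  1   1   9   8   8   5   8  12   9   8   7   7   8   7 138 165]
580 [  1   0   4   7   7   6   6   7   7   9   8   7   7   9 159 166]
560 [  0   0   2  11   5  10   7   8   7   5   8   6   9   6 163 168]
540 [  1 135 130   6   6   5   6  10   7   8   6   8   8   8 164 169]
520 [134 140 141 139   6   8   7   5   7   7   7   8   9   6 164 168]
500 [136 138 141 135   7   7   7   9   8   9   7   7   7  11 166 169]
480 [137 142 138 136   8   6   7   8   6   9   8   5   7   8 164 164]
460 [138 140 140 134   8   4   6   5   5  10   6   7   6   8  -1  -1]
440 [140 142 139   5   8   6  10  10   8   9   7   7   5  10 104 106]
```

View pics/crops0.png

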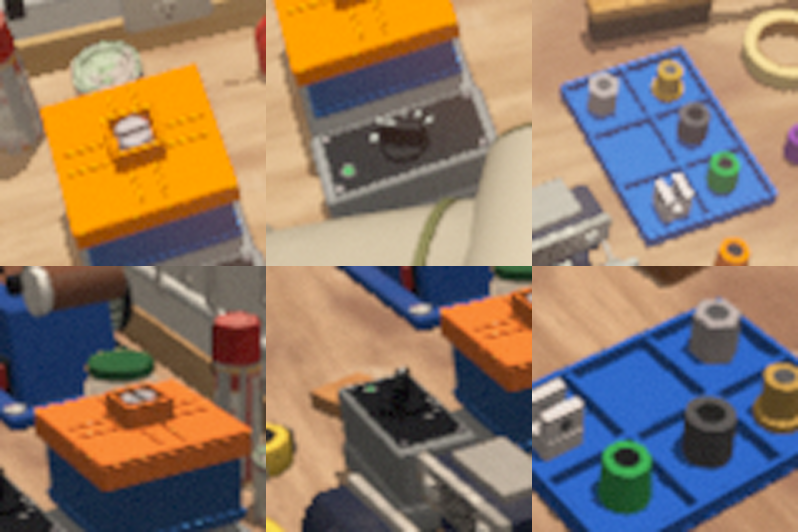

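```bash
cat >> h.py <<'E'
from scipy.spatial.transform import Rotation as R
D=np.pi/180
def Q(yaw):  # tool down, closing line y at angle yaw [deg]
    a=yaw*D; x=[-np.sin(a),np.cos(a),0];y=[np.cos(a),np.sin(a),0]
    q=R.from_matrix(np.array([x,y,[0,0,-1]]).T).as_quat(); return [float(q[i]) for i in(3,0,1,2)]
def yaw():
    w,x,y,z=r.get_obs()["orientation"]; v=R.from_quat([x,y,z,w]).as_matrix()[:,1]; return np.arctan2(v[1],v[0])/D
def say(*a):
    o=r.get_obs(); print(*a,"t%.1f"%o["time_s"],"p",np.round(o["ee_pos"],4),"yaw%.1f"%yaw(),"F",np.round(o["wrist_force"],1),"Tz%.2f"%o["torque"][2],"op%.4f"%o["opening"],"gf%.0f"%o["gripper_force"])
def turn(deg,n=4):  # rotate about vertical, ccw +, in place
    p=list(map(float,r.get_obs()["ee_pos"])); y0=yaw()
    for i in range(1,n+1): r.move_to(p,Q(y0+deg*i/n))
E
python3 - <<'E'
from h import *
say()
for nm,p,ys in(("key",(.6705,-.0893,.3),(78,258,-102)),("slot",(.561,.3187,.3),(3.6,183.6,102,282,-78)),("cover",(.561,.3187,.3),(3.6,183.6,93.6,273.6)),("patch",(.575,.12,.2),(0,180,90,270)),("dial",(.4042,.3089,.3),(66+90,66-90,66+90-75,66-90-75)),("tray",(.55,-.26,.2),(0,90,180,270))):
    for y in ys:
        q=r.inverse_kinematics(p,Q(y)); print(nm,y,None if q is None else np.round(q,2))
E
```

```text
t0.1 p [0.1225 0.5359 0.2382] yaw77.1 F [-1.1  0.8 -0.1] Tz-0.03 op0.0881 gf0
key 78 [-0.31  0.6   0.76 -0.    1.79 -1.67]
key 258 [-0.31  0.6   0.76 -0.    1.79  1.47]
key -102 [-0.31  0.6   0.76 -0.    1.79  1.47]
slot 3.6 [ 0.33  0.53  0.87 -0.    1.74  0.27]
slot 183.6 [ 0.33  0.53  0.87 -0.    1.74 -2.87]
slot 102 [ 0.33  0.53  0.87 -0.    1.74 -1.45]
slot 282 [ 0.33  0.53  0.87 -0.    1.74  1.69]
slot -78 [ 0.33  0.53  0.87 -0.    1.74  1.69]
cover 3.6 [ 0.33  0.53  0.87 -0.    1.74  0.27]
cover 183.6 [ 0.33  0.53  0.87 -0.    1.74 -2.87]
cover 93.6 [ 0.33  0.53  0.87 -0.    1.74 -1.3 ]
cover 273.6 [ 0.33  0.53  0.87 -0.    1.74  1.84]
patch 0 [ 0.    0.48  1.26 -0.    1.41  0.  ]
patch 180 None
patch 90 [ 0.    0.48  1.26 -0.    1.41 -1.57]
patch 270 [ 0.    0.48  1.26 -0.    1.41  1.58]
dial 156 [ 0.42  0.27  1.29 -0.    1.59 -2.3 ]
dial -24 [ 0.42  0.27  1.29 -0.    1.59  0.84]
dial 81 [ 0.42  0.27  1.29 -0.    1.59 -0.99]
dial -99 [ 0.42  0.27  1.29 -0.    1.59  2.15]
tray 0 [-0.64  0.51  1.19 -0.    1.44 -0.64]
tray 90 [-0.64  0.51  1.19 -0.    1.44 -2.21]
tray 180 [-0.64  0.51  1.19 -0.    1.44  2.51]
tray 270 [-0.64  0.51  1.19 -0.    1.44  0.93]
```

Run:
```python
from h import *
r.move_to([.6705,-.0893,.20],Q(78)); say("above")
print(r.line_to([.6705,-.0893,.052],speed=.12,contact_N=8)); say("down")
r.grasp(40); say("grip")
r.line_to([.6705,-.0893,.24],speed=.15); say("up")
r.move_to([.561,.3187,.30],Q(3.6)); say("over slot")
p,_=snap("top","top1.png"); q,_=snap("side","side1.png")
ims=[]
for n in("top","side"):
    u,v=proj(n,(.561,.3187,.23)).astype(int); im=cv2.imread(f"pics/{n}1.png"); 
    ims.append(cv2.resize(im[max(v-45,0):v+45,max(u-45,0):u+45],(400,400),interpolation=cv2.INTER_CUBIC))
cv2.imwrite("pics/c1.png",np.hstack(ims))
```

```text
above t3.0 p [ 0.6705 -0.0884  0.2001] yaw78.1 F [-0.2 -0.3 -0. ] Tz0.02 op0.0877 gf0
False
down t4.4 p [ 0.6709 -0.0894  0.0528] yaw78.0 F [0.6 0.  0.1] Tz0.06 op0.0882 gf0
grip t5.5 p [ 0.6705 -0.0893  0.052 ] yaw78.0 F [-0.2  0.7 -0.7] Tz-0.00 op0.0135 gf40
up t6.9 p [ 0.6702 -0.0892  0.239 ] yaw78.0 F [ 0.   0.4 -0.7] Tz-0.03 op0.0137 gf40
over slot t8.6 p [0.5613 0.3182 0.2997] yaw3.6 F [ 0.1  0.3 -1.1] Tz-0.05 op0.0134 gf40
```

View pics/c1.png

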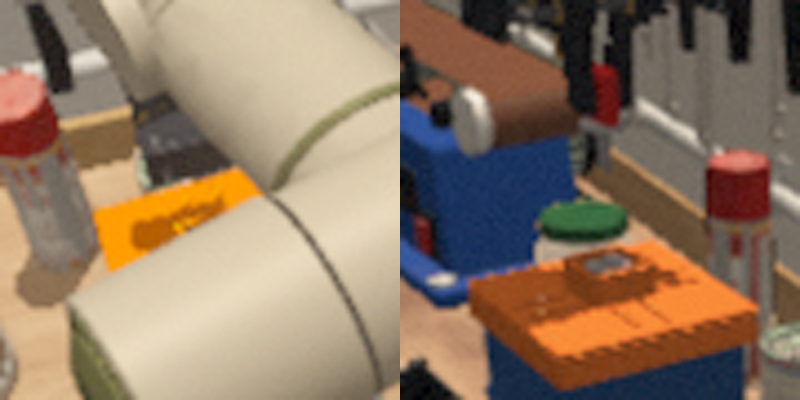

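Run:
```python
from h import *
x,y=.561,.3187
r.line_to([x,y,.242],speed=.12); say("near")
c=r.line_to([x,y,.216],speed=.03,contact_N=6); say("touch",c)
```

```text
near t9.3 p [0.5613 0.3187 0.2428] yaw3.6 F [ 0.   0.3 -1.1] Tz-0.02 op0.0137 gf40
touch True t10.1 p [0.561  0.3187 0.2179] yaw3.6 F [ 0.6 -0.2  4.4] Tz-0.01 op0.0134 gf40
```

Run:
```python
from h import *
p=[.561,.3187,.219]
for d in (30,60,88,94,98,100):
    r.move_to(p,Q(3.6+d)); say(d)
```

```text
30 t10.7 p [0.561  0.3187 0.2185] yaw33.4 F [ 1.5  0.9 -1.8] Tz0.01 op0.0139 gf40
60 t11.2 p [0.5612 0.3189 0.219 ] yaw63.4 F [ 2.2  1.6 -2.9] Tz-0.06 op0.0134 gf40
88 t11.8 p [0.5609 0.3188 0.2191] yaw91.3 F [ 2.8  1.7 -2.4] Tz-0.03 op0.0139 gf40
94 t12.0 p [0.561  0.3189 0.2191] yaw97.3 F [ 1.7  1.9 -2.1] Tz-0.02 op0.0135 gf40
98 t12.3 p [0.561  0.3188 0.2191] yaw101.4 F [ 0.8  2.3 -2.6] Tz-0.09 op0.0138 gf40
100 t12.5 p [0.561  0.3188 0.2191] yaw103.5 F [ 2.   3.5 -1.1] Tz-0.09 op0.0135 gf40
```

Run:
```python
from h import *
p=[.561,.3187,.219]
for d in (102,104,106,108,110):
    r.move_to(p,Q(3.6+d)); t=np.mean([(r.sleep(.02),r.get_obs()["torque"][2])[1] for _ in range(5)]); say(d,"%.3f"%t)
    if abs(t)>.2: break
r.line_to([.561,.3187,.30],speed=.12)
r.move_to([.35,.0,.35],Q(103)); 
p,_=snap("side","side2.png"); p,_=snap("top","top2.png"); ims=[];say()
for n in("top","side"):
    u,v=proj(n,(.561,.3187,.186)).astype(int); im=cv2.imread(f"pics/{n}2.png"); 
    ims.append(cv2.resize(im[max(v-25,0):v+25,max(u-25,0):u+25],(400,400),interpolation=cv2.INTER_CUBIC))
cv2.imwrite("pics/c2.png",np.hstack(ims))
```

```text
102 -0.043 t12.9 p [0.561  0.3188 0.2191] yaw105.5 F [ 1.5  3.6 -1.7] Tz-0.04 op0.0135 gf40
104 -0.096 t13.2 p [0.561  0.3188 0.2191] yaw107.5 F [ 1.6  4.5 -1. ] Tz-0.05 op0.0138 gf40
106 -0.204 t13.5 p [0.561  0.3187 0.219 ] yaw109.5 F [ 1.7  3.9 -1.6] Tz-0.21 op0.0136 gf40
t15.9 p [3.506e-01 2.000e-04 3.498e-01] yaw103.1 F [ 0.3  1.1 -1.2] Tz-0.02 op0.0140 gf40
```

View pics/c2.png

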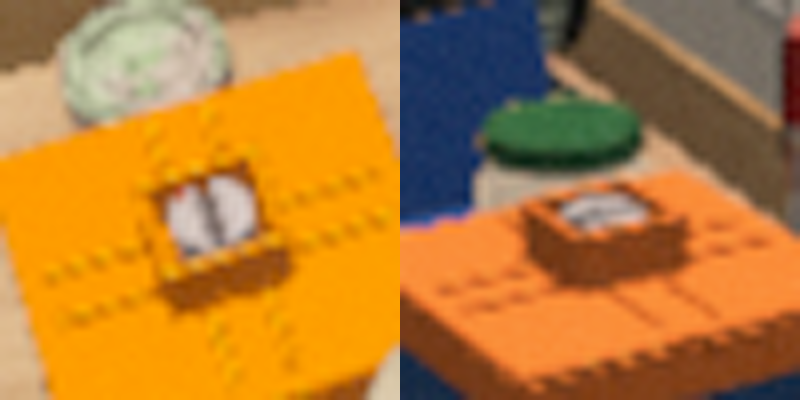

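Run:
```python
from h import *
k=[.671,-.0892]
r.move_to(k+[.28],Q(78)); r.line_to(k+[.11],speed=.2)
c=r.line_to(k+[.052],speed=.05,contact_N=6); say("key down",c)
if r.get_obs()["ee_pos"][2]<.058:
    r.open(); say("open"); r.line_to(k+[.25],speed=.25)
    p=[.561,.3187]
    r.move_to(p+[.25],Q(3.6)); c=r.line_to(p+[.163],speed=.08,contact_N=8); say("boss",c)
    if not c:
        r.grasp(60); say("grip")
        r.line_to(p+[.20],speed=.06,contact_N=25); say("lift")
```

```text
key down False t19.5 p [ 0.6712 -0.0893  0.0523] yaw78.0 F [-0.  -1.1 -1.1] Tz-0.01 op0.0136 gf40
open t20.6 p [ 0.671  -0.0892  0.052 ] yaw78.0 F [-0.2 -0.3  0. ] Tz0.04 op0.0880 gf0
boss False t24.5 p [0.5612 0.3188 0.1636] yaw3.6 F [1.  0.2 0.7] Tz-0.00 op0.0883 gf0
grip t25.2 p [0.5608 0.3187 0.163 ] yaw3.6 F [-1.7  0.4  0.4] Tz-0.07 op0.0517 gf60
lift t25.9 p [0.5608 0.3186 0.1997] yaw3.6 F [ 0.5  0.1 -4.7] Tz0.08 op0.0517 gf60
```

Run:
```python
from h import *
r.line_to([.561,.3187,.24],speed=.15)
p=[.575,.12]
r.move_to(p+[.20],Q(0)); r.line_to(p+[.06],speed=.15)
c=r.line_to(p+[.0325],speed=.04,contact_N=5); say("placed",c)
r.open(); r.line_to(p+[.25],speed=.25); say()
r.move_to([.35,.12,.35],Q(0))
from seg import *
X,C,W=load("3",True); H,S,V=C.T; say()
for nm,c in dict(nut=(.624,-.214),bush=(.622,-.294),collar=(.5565,-.296),plug=(.484,-.302),clevis=(.4675,-.234)).items():
  for w in(0,1,2):
    q=X[((W==w)|(w==2))&box(X,[c[0]-.032,c[1]-.032,.032],[c[0]+.032,c[1]+.032,.055])]
    print(nm,w,len(q),rect(q) if len(q)>3 else 0)
o=(H<25)&(S>170)&(V>90)&box(X,[.47,.0,.02],[.68,.23,.1]); q=X[o&(X[:,2]<.036)&(X[:,2]>.022)]; print("cover",rect(q))
b=((H<8)|(H>172))&(S>150)&box(X,[.58,-.17,.045],[.74,-.01,.12]); q=X[b]; print("key",len(q),rect(q),q[:,2].max())
ims=[cv2.imread("pics/top3.png")[160:300,100:370],cv2.imread("pics/side3.png")[110:340,140:400]]
ims=[cv2.resize(i,(400,int(400*i.shape[0]/i.shape[1]))) for i in ims]
h=max(i.shape[0] for i in ims); ims=[np.pad(i,((0,h-i.shape[0]),(0,0),(0,0))) for i in ims]
cv2.imwrite("pics/c3.png",np.hstack(ims))
```

```text
placed True t28.9 p [0.5746 0.12   0.032 ] yaw-0.0 F [-1.   0.9  5.6] Tz-0.04 op0.0516 gf60
t30.6 p [0.5745 0.1199 0.2486] yaw-0.0 F [-0.6  0.4 -0.3] Tz0.01 op0.0883 gf0
t31.7 p [0.351  0.1199 0.3492] yaw-0.0 F [-0.2 -0.1 -0.1] Tz0.00 op0.0885 gf0
nut 0 64 (array([ 626.9, -213.4]), array([33.4, 33.8]), 79.2)
nut 1 128 (array([ 627.4, -212. ]), array([37.9, 31.9]), 37.4)
nut 2 192 (array([ 627.4, -213. ]), array([34.6, 36.2]), 87.8)
bush 0 51 (array([ 622.5, -293.3]), array([27.8, 28.5]), 66.2)
bush 1 114 (array([ 624.9, -293.1]), array([28.5, 28.4]), 62.0)
bush 2 165 (array([ 623.8, -292.8]), array([29.7, 30.5]), 66.2)
collar 0 69 (array([ 556.3, -296.1]), array([33.2, 36.8]), 24.8)
collar 1 169 (array([ 557.7, -295.9]), array([34.6, 34.4]), 70.2)
collar 2 238 (array([ 558.3, -295.3]), array([37.4, 37. ]), 25.9)
plug 0 64 (array([ 484.4, -302. ]), array([29.9, 34.4]), 72.7)
plug 1 155 (array([ 485.5, -301.8]), array([31.8, 32.8]), 57.2)
plug 2 219 (array([ 484.7, -301.1]), array([33.9, 34.4]), 72.7)
clevis 0 71 (array([ 466.8, -234.5]), array([36.2, 33.2]), 4.2)
clevis 1 168 (array([ 468.2, -233.5]), array([34.2, 34.1]), 0.2)
clevis 2 239 (array([ 467.4, -233.6]), array([34.1, 36.3]), 89.7)
cover (array([572.8, 120.8]), array([165.3, 167.5]), 1.7)
key 150 (array([671.1, -92.3]), array([15.6, 34.5]), 77.7) 0.08806205445062787
```

View pics/c3.png

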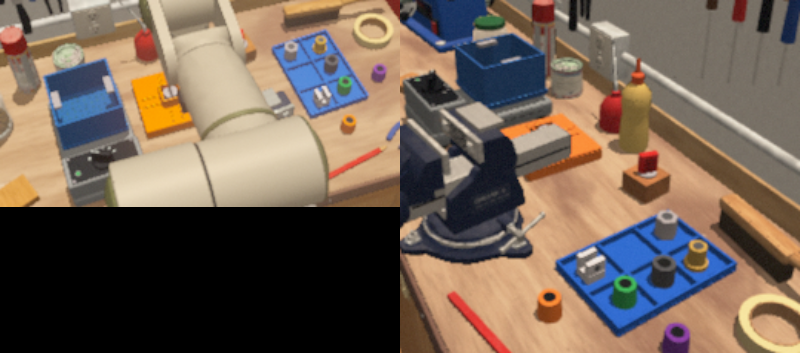

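```bash
python3 - <<'E'
from seg import *
P=[cloud(n,np.zeros((384,512),'f4')+1) for n in()]
X=[];C=[]
import os
X,C,W=load("0"); H,S,V=C.T
q=X[(H<18)&(S>150)&box(X,[.33,-.36,.012],[.45,-.2,.05])]; print("orange",len(q),rect(q))
q=X[(H>125)&(H<160)&(S>80)&box(X,[.4,-.46,.012],[.6,-.33,.05])]; print("purple",len(q),rect(q))
for zl in(.05,.08,.12):
    q=X[box(X,[.36,-.2,zl],[.6,.05,.3])]; print("vice",zl,len(q),q.min(0).round(3),q.max(0).round(3))
    q=X[box(X,[.52,-.5,zl],[.75,-.12,.3])]; print("right",zl,len(q),q.min(0).round(3) if len(q) else 0)
print(proj("top",(.467,-.234,.03)))
E
cat >> h.py <<'E'
def best(p,y):
    c=[(abs(q[5]),a) for a in(y,y+180,y-180) if (q:=r.inverse_kinematics(p,Q(a))) is not None]
    return min(c)[1]
MC=np.array([.561,.3187]); MY=3.6
def mach(dx,dy):
    c,s=np.cos(MY*D),np.sin(MY*D); return list(MC+[c*dx-s*dy,s*dx+c*dy])
def pick(xy,y,z=.022,f=40):
    xy=list(xy); y=best(xy+[.12],y); r.move_to(xy+[.15],Q(y))
    c=r.line_to(xy+[z],speed=.15,contact_N=10); r.grasp(f); say("pick",c)
    r.line_to(xy+[.15],speed=.25); return c
def drop(dx,dy,cl):
    xy=mach(dx,dy); y=best(xy+[.26],MY+cl); r.move_to(xy+[.26],Q(y))
    say("over"); c=r.line_to(xy+[.122],speed=.15,contact_N=10); say("drop",c)
    if c: return c
    r.open(); r.line_to(xy+[.26],speed=.3)
E
```

```text
orange 262 (array([ 378.6, -268.4]), array([35. , 35.1]), 78.7)
purple 305 (array([ 495.9, -403.9]), array([33.6, 35.8]), 71.2)
vice 0.05 3480 [ 0.36 -0.14  0.05] [0.547 0.04  0.22 ]
right 0.05 1599 [ 0.618 -0.499  0.05 ]
vice 0.08 3097 [ 0.36  -0.103  0.08 ] [0.547 0.027 0.22 ]
right 0.08 0 0
vice 0.12 2314 [ 0.36  -0.103  0.12 ] [0.546 0.027 0.22 ]
right 0.12 0 0
[316.39123253 224.31740532]
```

```bash
sed -i 's/xy+\[.15\],Q(y)/xy+[.28],Q(y)/; s/    c=r.line_to(xy+\[z\],speed=.15,contact_N=10); r.grasp/    r.line_to(xy+[.07],speed=.3); c=r.line_to(xy+[z],speed=.08,contact_N=10); r.grasp/; s/r.line_to(xy+\[.15\],speed=.25)/r.line_to(xy+[.28],speed=.3)/; s/\[.26\]/[.29]/g' h.py
cat >> h.py <<'E'
def locate(c,w=.035,n="side"):
    p,P=snap(n); X=P.reshape(-1,3); X=X[np.isfinite(X[:,0])]
    q=X[np.all((X>[c[0]-w,c[1]-w,.032])&(X<[c[0]+w,c[1]+w,.055]),1)]
    if len(q)<40: print("few",len(q)); return None
    e=cv2.minAreaRect((q[:,:2]*1000).astype(np.float32)); print("loc",len(q),np.round(e[0],1),np.round(e[1],1),round(e[2],1)); return np.array(e[0])/1000
E
python3 - <<'E'
from h import *
pick([.627,-.213],5); drop(0,28,0); say()
E
```

```text
pick False t35.8 p [ 0.627 -0.213  0.022] yaw5.0 F [ 0.7  0.1 -0.3] Tz0.04 op0.0327 gf40Traceback (most recent call last):
  File "<stdin>", line 2, in <module>
  File "h.py", line 37, in drop
    xy=mach(dx,dy); y=best(xy+[.29],MY+cl); r.move_to(xy+[.29],Q(y))
                      ~~~~^^^^^^^^^^^^^^^^
  File "h.py", line 28, in best
    return min(c)[1]
           ~~~^^^
ValueError: min() iterable argument is empty
```

Run:
```python
from h import *
say()
for p in ([.5592,.3466,.29],[.5592,.3466,.26],[.5592,.3466,.20],[.559,.33,.29]):
    print(p,[None if (q:=r.inverse_kinematics(p,Q(a))) is None else np.round(q,2) for a in(3.6,-176.4,183.6)])
xy=mach(0,28);print(xy)
```

```text
t36.8 p [ 0.6266 -0.2128  0.2781] yaw5.0 F [-0.3  0.6 -2.1] Tz0.00 op0.0326 gf40
[0.5592, 0.3466, 0.29] [array([ 0.38,  0.56,  0.85, -0.  ,  1.73,  0.31]), array([ 0.38,  0.56,  0.85, -0.  ,  1.73, -2.83]), array([ 0.38,  0.56,  0.85, -0.  ,  1.73, -2.83])]
[0.5592, 0.3466, 0.26] [array([ 0.38,  0.57,  0.92, -0.  ,  1.66,  0.31]), array([ 0.38,  0.57,  0.92, -0.  ,  1.66, -2.83]), array([ 0.38,  0.57,  0.92, -0.  ,  1.66, -2.83])]
[0.5592, 0.3466, 0.2] [array([ 0.38,  0.6 ,  1.03, -0.  ,  1.51,  0.31]), array([ 0.38,  0.6 ,  1.03, -0.  ,  1.51, -2.83]), array([ 0.38,  0.6 ,  1.03, -0.  ,  1.51, -2.83])]
[0.559, 0.33, 0.29] [array([ 0.35,  0.54,  0.88, -0.  ,  1.72,  0.29]), array([ 0.35,  0.54,  0.88, -0.  ,  1.72, -2.85]), array([ 0.35,  0.54,  0.88, -0.  ,  1.72, -2.85])]
[np.float64(-1.1971345468207746), np.float64(28.263448395991603)]
```

Units slip: mm passed for metres. I'll use metres from here on.

Run:
```python
from h import *
drop(0,.028,0); say()
for c,(dx,dy,cl),g in(((.624,-.293),(0,-.028,0),95),((.5575,-.296),(-.042,0,90),95)):
    l=locate(c)
    if l is None or np.linalg.norm(l-c)>.012: print("moved?",c,l); break
    pick((l+c)/2,g)
    o=r.get_obs()["opening"]
    if not .025<o<.041: print("bad grip"); break
    drop(dx,dy,cl)
say()
```

```text
over t38.9 p [0.5598 0.3458 0.2899] yaw3.5 F [ 0.2 -0.5 -2.1] Tz-0.09 op0.0322 gf40
drop False t40.1 p [0.5596 0.3468 0.123 ] yaw3.6 F [ 0.2  0.4 -1.2] Tz-0.03 op0.0325 gf40
t41.8 p [0.5589 0.3465 0.2882] yaw3.6 F [ 0.4  0.2 -1.2] Tz0.02 op0.0881 gf0
loc 113 [ 625.1 -292.7] [27.9 27.9] 55.0
pick False t46.6 p [ 0.6246 -0.2929  0.022 ] yaw-85.0 F [-0.8  0.1 -0.3] Tz-0.05 op0.0272 gf40
over t49.8 p [0.5633 0.2899 0.2899] yaw3.5 F [ 0.5 -0.4 -0.7] Tz0.03 op0.0276 gf40
drop False t51.0 p [0.5632 0.2909 0.1229] yaw3.6 F [-0.1 -0.3 -1. ] Tz0.01 op0.0276 gf40
loc 170 [ 558.1 -296.5] [34.8 34.6] 36.7
pick False t57.3 p [ 0.5578 -0.2962  0.022 ] yaw-85.0 F [0.2 0.  0.5] Tz0.01 op0.0349 gf40
over t60.5 p [0.5194 0.3155 0.2898] yaw93.5 F [ 0.5 -0.1 -1.8] Tz0.02 op0.0345 gf40
drop False t61.8 p [0.5195 0.3162 0.1229] yaw93.6 F [-0.1 -0.4 -0.8] Tz-0.05 op0.0349 gf40
t63.4 p [0.5186 0.3159 0.2883] yaw93.6 F [-0.4  0.8 -0.9] Tz-0.01 op0.0879 gf0
```

Run:
```python
from h import *
c=np.array([.4675,-.234]); l=locate(c)
if l is not None and np.linalg.norm(l-c)<.012:
    pick((l+c)/2,2)
    if .025<r.get_obs()["opening"]<.041: drop(.042,0,90)
r.move_to([.35,.12,.35],Q(0)); say()
from seg import *
X,C,W=load("4",True); H,S,V=C.T
q=X[box(X,[.49,.25,.065],[.63,.39,.125])]
print("bowl pts",len(q),"max z",q[:,2].max())
g=np.zeros((14,14),int); np.maximum.at(g,(((q[:,0]-.49)/.01).astype(int),((q[:,1]-.25)/.01).astype(int)),(q[:,2]*1000).astype(int)); print(g[::-1])
o=(H<25)&(S>170)&(V>90)&box(X,[.47,.0,.02],[.68,.23,.1])
for w in(0,1,2):
    k=o&((W==w)|(w==2)); q=X[k&(X[:,2]<.036)&(X[:,2]>.022)]; print("cover",len(q),rect(q) if len(q)>3 else 0); q=X[k&(X[:,2]>.046)]; print("boss",len(q),rect(q) if len(q)>3 else 0)
ims=[cv2.imread("pics/top4.png")[160:300,100:370],cv2.imread("pics/side4.png")[110:340,140:400]]
u,v=proj("top",(.561,.3187,.11)).astype(int); ims.append(cv2.imread("pics/top4.png")[v-30:v+30,u-30:u+30])
ims=[cv2.resize(i,(w,int(w*i.shape[0]/i.shape[1])),interpolation=cv2.INTER_CUBIC) for i,w in zip(ims,(400,400,300))]
a=np.vstack([np.pad(ims[0],((0,10),(0,0),(0,0))),np.pad(ims[2],((0,0),(0,100),(0,0)))]); b=np.pad(ims[1],((0,a.shape[0]-ims[1].shape[0]),(0,0),(0,0)))
cv2.imwrite("pics/c4.png",np.hstack([a,b]))
```

```text
loc 169 [ 469.1 -234.7] [33.8 33.5] 5.5
pick False t68.0 p [ 0.4683 -0.2343  0.022 ] yaw2.0 F [-0.7  0.5 -0.3] Tz-0.04 op0.0316 gf40
over t71.0 p [0.6034 0.3202 0.2901] yaw93.5 F [-0.5  0.  -1.2] Tz0.01 op0.0311 gf40
drop False t72.3 p [0.6033 0.3214 0.123 ] yaw93.6 F [-0.8 -0.1 -1.1] Tz-0.03 op0.0314 gf40
t75.2 p [0.3505 0.1201 0.3495] yaw0.1 F [-0.8 -0.2  0.1] Tz0.02 op0.0882 gf0
bowl pts 1072 max z 0.12499013388152569
[[123  66 112 108 102 107 119 120 124 124 124 124 124 124]
 [122   0   0  69  67 102 106 107 105  66  66   0  66 118]
 [124  95  97   0   0 104 103 104 103  67  67  66  65 111]
 [119 103 102 101  65 101 108 102  97   0   0  66   0 103]
 [121 106 105 105  68 102 108 102 104   0   0  66  67 124]
 [123 106 103 106  66  66  66  67 103 104 100   0  67 122]
 [ 88  80  85  75  65  72  68  71 105 101 103 102  68 120]
 [118   0  68   0  71   0   0  96 105 102 107 105  67 123]
 [  0   0   0   0   0   0   0   0 104 103 105   0   0 124]
 [  0   0   0   0   0   0 106  98   0   0   0   0   0 124]
 [  0   0   0   0   0   0   0   0   0   0   0   0   0 122]
 [  0   0   0   0   0   0   0   0   0   0   0   0   0 123]
 [  0   0   0   0   0   0   0   0   0   0   0   0   0   0]
 [124 121 124 124 123 119 119 122 121  80 112 122   0   0]]
cover 794 (array([572.4, 145.8]), array([163.2, 110.2]), 1.3)
boss 53 (array([573. , 131.8]), array([53.2, 36.6]), 14.5)
cover 484 (array([582.2, 120.4]), array([145. , 169.6]), 2.0)
boss 24 (array([573.1, 142.4]), array([53. , 13.1]), 10.1)
cover 1278 (array([573.4, 120.1]), array([163.8, 168.3]), 1.3)
boss 77 (array([574.4, 131.1]), array([55. , 36.8]), 11.9)
```

View pics/c4.png

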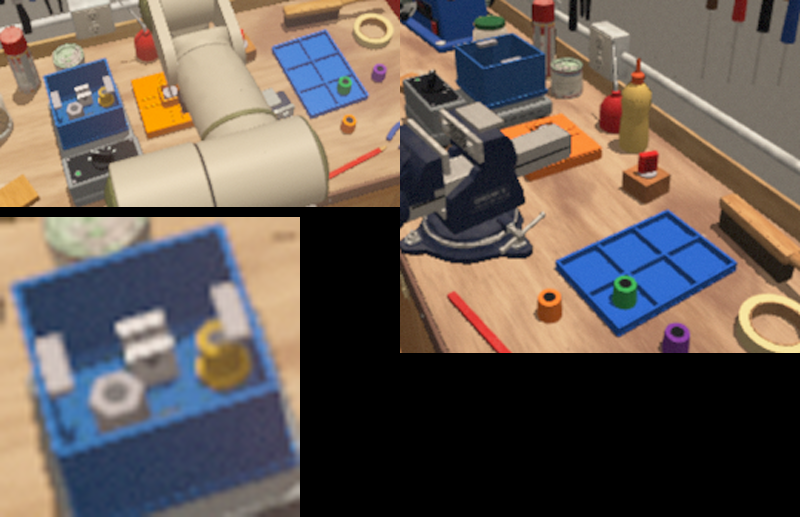

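Run:
```python
from h import *
p=[.575,.12]
r.move_to(p+[.2],Q(0)); c=r.line_to(p+[.032],speed=.12,contact_N=10); say("cover",c)
r.grasp(60); say("grip"); r.line_to(p+[.24],speed=.15)
m=[.561,.3187]
r.move_to(m+[.24],Q(3.6)); r.line_to(m+[.19],speed=.1); say()
c=r.line_to(m+[.1625],speed=.03,contact_N=5); say("seat",c)
```

```text
cover False t77.9 p [0.5754 0.12   0.0327] yaw0.0 F [-0.2 -0.7  0.4] Tz-0.01 op0.0877 gf0
grip t78.5 p [0.5749 0.12   0.032 ] yaw0.0 F [-0.2  0.3  0. ] Tz0.03 op0.0513 gf60
t81.5 p [0.5615 0.3184 0.1907] yaw3.6 F [-1.1  0.5 -3.9] Tz-0.04 op0.0517 gf60
seat True t82.4 p [0.5609 0.3186 0.163 ] yaw3.6 F [-0.3 -0.3  6. ] Tz-0.02 op0.0511 gf60
```

Run:
```python
from h import *
r.open(); r.line_to([.561,.3187,.26],speed=.25)
k=[.671,-.0892]
l=None
r.move_to(k+[.28],Q(78)); r.line_to(k+[.10],speed=.3)
c=r.line_to(k+[.052],speed=.1,contact_N=8); r.grasp(40); say("key",c); r.line_to(k+[.29],speed=.25)
m=[.561,.3187]
r.move_to(m+[.29],Q(93.6)); r.line_to(m+[.24],speed=.15)
c=r.line_to(m+[.216],speed=.03,contact_N=6); say("in",c)
```

```text
key False t87.8 p [ 0.671  -0.0892  0.052 ] yaw78.0 F [ 0.3  1.6 -0.1] Tz-0.01 op0.0135 gf40
in True t91.6 p [0.5609 0.319  0.2179] yaw93.6 F [-0.6 -0.   5. ] Tz-0.02 op0.0135 gf40
```

Run:
```python
from h import *
p=[.561,.3187,.219]
for d in (30,60,88,95,100,102,104,106,108,110,112):
    r.move_to(p,Q(93.6-d)); t=np.mean([(r.sleep(.02),r.get_obs()["torque"][2])[1] for _ in range(5)]); say(d,"%.3f"%t)
    if abs(t)>.22: break
r.line_to([.561,.3187,.29],speed=.15)
r.move_to([.35,.0,.35],Q(3.6)); 
p,_=snap("side","side5.png"); p,_=snap("top","top5.png"); ims=[];say()
for n in("top","side"):
    u,v=proj(n,(.561,.3187,.186)).astype(int); im=cv2.imread(f"pics/{n}5.png"); 
    ims.append(cv2.resize(im[max(v-32,0):v+32,max(u-32,0):u+32],(400,400),interpolation=cv2.INTER_CUBIC))
cv2.imwrite("pics/c5.png",np.hstack(ims))
```

```text
30 0.020 t92.3 p [0.561  0.3187 0.2188] yaw63.7 F [-0.   0.9 -2.3] Tz0.06 op0.0138 gf40
60 0.012 t92.9 p [0.561  0.3185 0.219 ] yaw33.8 F [ 0.4 -1.1 -2.9] Tz0.07 op0.0140 gf40
88 0.014 t93.6 p [0.5609 0.3186 0.2189] yaw5.8 F [-0.7 -0.4 -3. ] Tz0.02 op0.0135 gf40
95 0.023 t93.9 p [0.561  0.3187 0.219 ] yaw-1.2 F [-1.1  0.7 -2.5] Tz-0.02 op0.0136 gf40
100 0.025 t94.2 p [0.561  0.3187 0.219 ] yaw-6.2 F [-1.1 -0.7 -3.3] Tz-0.01 op0.0132 gf40
102 0.067 t94.6 p [0.561  0.3187 0.219 ] yaw-8.3 F [-0.8 -0.4 -2.5] Tz0.06 op0.0135 gf40
104 0.151 t94.9 p [0.561  0.3188 0.219 ] yaw-10.3 F [-1.6  0.3 -3.9] Tz0.17 op0.0137 gf40
106 0.253 t95.2 p [0.561  0.3189 0.219 ] yaw-12.3 F [-1.9  1.2 -3.2] Tz0.31 op0.0139 gf40
t97.4 p [3.505e-01 2.000e-04 3.498e-01] yaw3.6 F [ 0.2 -0.2 -0.7] Tz-0.05 op0.0136 gf40
```

View pics/c5.png

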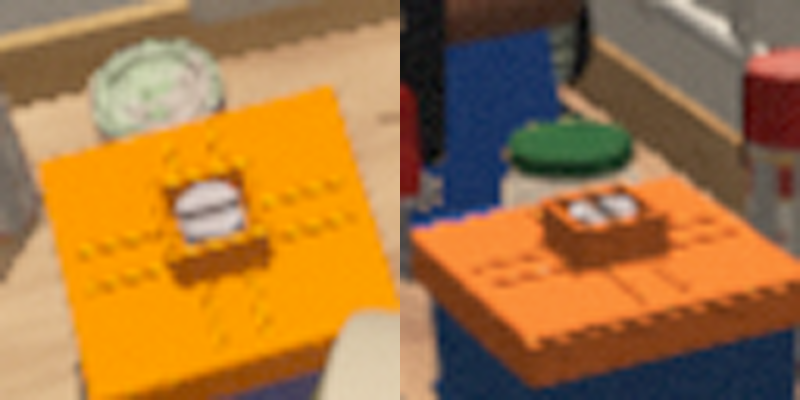

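Run:
```python
from h import *
k=[.671,-.0892]
r.move_to(k+[.29],Q(78)); r.line_to(k+[.11],speed=.25)
c=r.line_to(k+[.052],speed=.05,contact_N=6); say("key down",c)
if r.get_obs()["ee_pos"][2]<.058:
    r.open(); r.line_to(k+[.28],speed=.25); say()
    d=mach(-.157,0); print(np.round(d,4))
    r.move_to(d+[.26],Q(-23.9)); c=r.line_to(d+[.112],speed=.12,contact_N=8); say("dial",c)
    if not c: r.grasp(20); say("grip")
```

```text
key down False t100.8 p [ 0.6711 -0.0892  0.0522] yaw78.0 F [ 0.4 -0.2 -1. ] Tz0.04 op0.0133 gf40
t103.1 p [ 0.6707 -0.0891  0.2785] yaw78.0 F [ 0.8  0.6 -0.1] Tz0.01 op0.0882 gf0
[0.4043 0.3088]
dial False t106.6 p [0.4046 0.309  0.1126] yaw-23.9 F [-0.8 -0.1 -0.3] Tz-0.05 op0.0883 gf0
grip t107.7 p [0.404 0.309 0.112] yaw-23.9 F [-2.6  2.2  0.8] Tz-0.01 op0.0115 gf20
```

Run:
```python
from h import *
d=mach(-.157,0)+[.112]
for a in (12.5,25,37.5,50,62.5,75): r.move_to(d,Q(-23.9-a)); say(a)
r.open(); r.line_to(d[:2]+[.26],speed=.2)
r.move_to([.30,-.15,.40],Q(-60)); say()
from seg import *
X,C,W=load("6",True); H,S,V=C.T
for w in(0,1):
    q=X[(W==w)&(V<80)&box(X,[.36,.25,.117],[.45,.36,.15])]; print("dial",len(q),rect(q) if len(q)>3 else 0)
b=((H<8)|(H>172))&(S>150)&box(X,[.58,-.17,.045],[.74,-.01,.12]); q=X[b]; print("key",len(q),rect(q),q[:,2].max())
im=cv2.imread("pics/top6.png"); a=cv2.resize(im[140:300,90:370],(700,400),interpolation=cv2.INTER_CUBIC)
u,v=proj("top",(.404,.309,.12)).astype(int); a[:180,520:]=cv2.resize(im[v-18:v+18,u-18:u+18],(180,180),interpolation=cv2.INTER_CUBIC)
cv2.imwrite("pics/c6.png",a)
```

```text
12.5 t108.1 p [0.4037 0.3092 0.112 ] yaw-36.4 F [-3.1  3.3  2.9] Tz-0.04 op0.0118 gf20
25 t108.4 p [0.4035 0.3094 0.112 ] yaw-48.9 F [-5.1  4.1  1.5] Tz-0.03 op0.0119 gf20
37.5 t108.7 p [0.4033 0.3096 0.112 ] yaw-61.4 F [-6.3  6.7  1.7] Tz0.05 op0.0119 gf20
50 t109.0 p [0.4031 0.3099 0.112 ] yaw-73.9 F [-6.1  7.1  3.2] Tz-0.03 op0.0117 gf20
62.5 t109.4 p [0.4031 0.3102 0.112 ] yaw-86.4 F [-7.  10.1  1.8] Tz-0.00 op0.0122 gf20
75 t109.7 p [0.4031 0.3105 0.112 ] yaw-98.9 F [-6.8 11.9  0.8] Tz-0.01 op0.0117 gf20
t113.5 p [ 0.3002 -0.1498  0.3997] yaw-60.0 F [ 1.  -0.  -0.8] Tz-0.01 op0.0880 gf0
dial 45 (array([401.4, 310.9]), array([16. , 39.8]), 81.6)
dial 79 (array([403.4, 305.9]), array([14.8, 40.8]), 75.5)
key 180 (array([671.9, -92.1]), array([14.5, 36.7]), 78.5) 0.09167909877728975
```

View pics/c6.png

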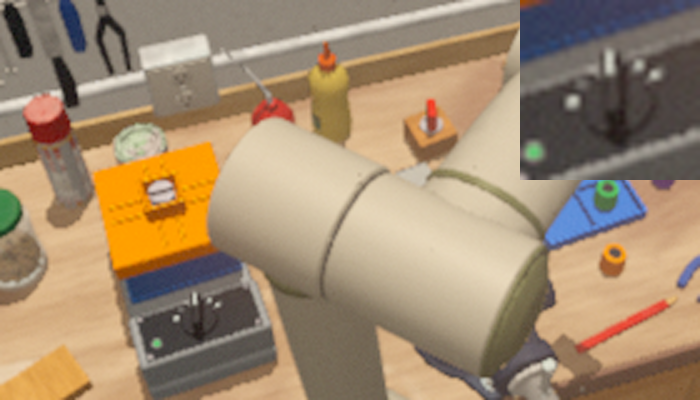

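```bash
python3 -c "
from h import *
print(r.finish_job()); say()"
```

```text
the job is handed in; nothing more can be done
None
the job is handed in; nothing more can be done
```

The job is handed in at about 114 s: nut, bush, collar and clevis went into the bowl (the collar was hidden behind the bowl's near wall in the check picture), the cover is home and locked, the timer is on the third click, the key stands in its block, and the green plug is still in the tray.

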